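# Nest the brass corner angle onto its mate

## Robot

A 6-joint arm with a two-finger parallel gripper is mounted at the origin on the work surface. World frame = base frame: x ahead of the robot, y to its left, z up, the work surface at z = 0. Lengths are in mm, angles in rad, forces in N, time in s.
With the tool pointing down it reaches from about 350 to 975 mm from the base axis. Payload 7.1 kg.
Tool frame: the origin (TCP) lies midway between the tips of the shut fingers; the grasp point (between the pads) lies 19 mm behind it; z points along the fingers, y is the line along which they close (so a half turn about z gives the same grasp; the last joint's range is limited). The gripper opens to 88 mm and grips with 3 to 60 N. Pads are 20 mm wide; open, the fingers measure 115 mm over their backs; the gripper's body (75 mm by 178 mm) begins 61 mm behind the grasp point.
Start: joints at [1.31, 0.423, 1.63, -0, 1.089, -0.019], TCP at [149.625, 606.809, 222.675] pointing down, gripper open.
Joint ranges: [-3, 3], [-0.9, 2.11], [0.09, 2.58], [-1.31, 4.45], [0.11, 2.69], [-2.54, 2.54]. Speed limits (rad/s): [2.39, 2.39, 3.01, 3.14, 3.14, 3.14].

## Interface

Orientations are given as a unit quaternion [w, x, y, z].
In Python, from plant import arm, optics gives the robot as it stands.
- The arm moves only by the tool jog_arm, never from a script. Its argument "rows" is one flat list of numbers, 7 for each row, row after row: the shift along the tool's x, y, z in cm, then the turn, a rotation vector about the tool's x, y, z in rad, then the opening, from 0 (shut) to 1 (fully open). A call has 1 to 5 rows; each row is the pose to reach, as a shift and turn from the pose commanded when the call began, along the tool's axes at that moment; what a row does not reach only later rows make up. A row lasts 1/8 s, in which the tool goes at most 62.5 mm and 10.7 degrees, less where a joint would pass 70% of its speed; a pose out of reach is approached as far as the arm can. A call with a gripper value outside its range is refused whole. The fingers move at their own pace and stop on an object; "squeeze" is the grip in N (left out, the last holds). Time passes only in rows, so rows that repeat a pose let the fingers close. It gives the time, the measured TCP pose, the force, the opening and the grip force at its end, in the units of the state.
- arm.get_obs(): the state, without advancing time (a new reading comes with each control period).
- optics.capture(name): name is "scene" or "top"; returns a dict with "img" (420x560x3 uint8, red, green, blue), "mtx" (3x3 intrinsics, pixels), "D" ([k1, k2, p1, p2, k3] as OpenCV has them; the pictures are not rectified), "position" and "orientation" of the camera in the world. Camera axes: x right, y up, looking along -z (the intrinsics and any distortion apply to the point x, -y, -z); pixel columns grow to the right and rows downward; lengths in mm; the calibration is good to about 2 mm. A picture is of the moment at which its call begins. There is no depth.
- arm.job_done(): hands the job in; it is judged then, once.
The state is a dict: "time_s": time; "qpos": joint angles; "dq": joint speeds; "effort": joint torques, N m; "tcp_pos": TCP position; "tcp_rot": TCP orientation; "contact_force": force on the tool from outside, world axes, zero at the start; "ft_torque": the same for the moment, N m; "width": opening from 0.0 (shut) to 1.0 (fully open); "finger_force": force on a finger pad.
Only numpy, scipy, OpenCV 4.12 (cv2) and the standard library are available. Lean on these libraries where they do the work, as an engineer would, in place of code of your own. Each camera call takes 0.05 s, during which the arm holds its last target. There are 200 camera calls.

## Task

On the locksmith's counter, take the brass angle that stands on the counter itself and nest it over the brass angle on the blue block: ridge over ridge, legs lying flat on legs, ends flush. Leave it resting there, and leave the angle beneath and both black angles where they are.

Things in the scene. Friction and masses are not known exactly. Their poses are not given: they have to be found in the camera images.
- brass_loose: Brass angle to move, 0.24 kg, standing on the bare counter like a roof: two legs 50 mm wide, 5 mm thick, at a right angle; 60 mm long along the ridge, 39 mm high, 71 mm across the feet (inside of ridge 32 mm up). Origin: centre of its underside; y along the ridge, z up; both ends alike. Can be gripped from above by its two flat end faces, closing along the ridge.
- brass_seat: The brass angle to nest onto, the same shape, size and axes as brass_loose. It lies loose on a fixed blue block 120 by 90 mm (long side across the ridge) and 15 mm high. When brass_loose is nested over it, the upper angle's origin lies 7 mm above this one's, straight over it, ridges parallel.
- black_loose: Bystander: a black angle of the same shape, size and axes, standing directly on the counter; to be left alone.
- black_seat: Bystander: a black angle of the same shape, size and axes, lying loose on the second blue block (same size); to be left alone.
Things that resemble listed ones, but are neither listed nor needed, are in the scene too. What is shaped like the brass_seat but orange or purple is not meant.

How it is judged (in metres and radians):
At the end, for the whole second after the job is handed in: The loose brass angle rests, still, nested over the brass one on the block: origin 3 to 13 mm above the lower one's, within 12 mm sideways, ridges and legs parallel within 10 degrees, the lower one upright within 10 degrees; it and both black angles within 20 mm of their starts (z of brass_loose in the frame of brass_seat between 0.003 and 0.013 m and horizontal distance between brass_loose and brass_seat below 0.012 m and angle between the y axis of brass_loose and the y axis of brass_seat, either way round below 0.175 rad and angle between the z axis of brass_loose and the z axis of brass_seat, either way round below 0.175 rad and angle between brass_seat's own z axis and vertical below 0.175 rad and linear speed of brass_loose below 0.02 m/s and distance of each of brass_seat, black_seat, black_loose from where it was at the start of the episode below 0.02 m); the robot touches nothing.
It also fails if it takes over 35 s, if anything falls off the work surface, if the arm or the gripper's body presses on something with over 40 N, if the wrist force passes 120 N, or if a joint passes its speed limit or range.

## Working session

There is one attempt and no reset: what is moved stays moved. The work goes in short steps, Python scripts to look and compute and a tool call to move; the robot and the scene stay as the last step left them, time stands still between calls to the robot, and variables do not carry over. Pictures are saved under pics/ and viewed, at most 10 in all, crops included, and the job is handed in when it is done.

Besides the shell and the picture viewer there is one more tool, called by a JSON object that holds its "name" and its "arguments". jog_arm: Moves the arm, as the interface text tells. Its arguments: {"type":"object","properties":{"rows":{"type":"array","items":{"type":"number"}},"squeeze":{"type":"number"}},"required":["rows"]}

```bash
mkdir -p pics; cat > h.py <<'E'
import numpy as np, cv2
from scipy.spatial.transform import Rotation as R
from plant import arm, optics
def snap(n,f=None):
    c=optics.capture(n)
    if f: cv2.imwrite('pics/'+f,c['img'][:,:,::-1])
    return c
def ray(c,uv):
    p=cv2.undistortPoints(np.array(uv,float).reshape(-1,1,2),np.array(c['mtx']),np.array(c['D'])).reshape(-1,2)
    q=np.c_[p[:,0],-p[:,1],-np.ones(len(p))]
    o=np.array(c['orientation'])
    return np.array(c['position']),R.from_quat(o[[1,2,3,0]]).apply(q)
def onz(c,uv,z):
    P,d=ray(c,uv); return P+d*((z-P[2])/d[:,2])[:,None]
E
python3 - <<'E'
from h import *
for n in('scene','top'):
    c=snap(n,n+'1.png'); print(n,c['position'],c['orientation'],c['mtx'],c['D'])
print(arm.get_obs())
E
```

```text
scene [ 952.23595034 -617.16823779  804.14883315] [0.90217246 0.34780831 0.09743271 0.23584125] [[487.77985568   0.         278.2519931 ]
 [  0.         487.77985568 209.29043641]
 [  0.           0.           1.        ]] [0.01992194 0.         0.         0.         0.        ]
top [543.12995373 -38.47459925 890.65634872] [-0.7005874  -0.02498537  0.01568092  0.71295662] [[496.80162289   0.         279.69685089]
 [  0.         496.80162289 207.94421637]
 [  0.           0.           1.        ]] [-0.15055605  0.          0.          0.          0.        ]
{'time_s': 0.1, 'qpos': array([ 1.30998156e+00,  4.23762592e-01,  1.63057464e+00, -3.50142919e-05,
        1.08857003e+00, -1.89669518e-02]), 'dq': array([ 0.00097937, -0.00242292, -0.00207095,  0.00180893, -0.00069368,
        0.00031444]), 'effort': array([ 5.33441726e-04, -5.45612097e+01, -2.74323481e+01,  6.46149111e-02,
        1.87499088e-02, -1.95877328e-05]), 'tcp_pos': array([149.52777174, 606.36162688, 221.99585763]), 'tcp_rot': array([-7.62974443e-05,  1.20621322e-01,  9.92698375e-01, -6.53045924e-04]), 'contact_force': array([-0.05727152, -0.20910252,  0.88166443]), 'ft_torque': array([ 0.02038708, -0.03270267,  0.03798343]), 'finger_force': 0.0, 'width': 0.9975204571711752}
```

View pics/scene1.png

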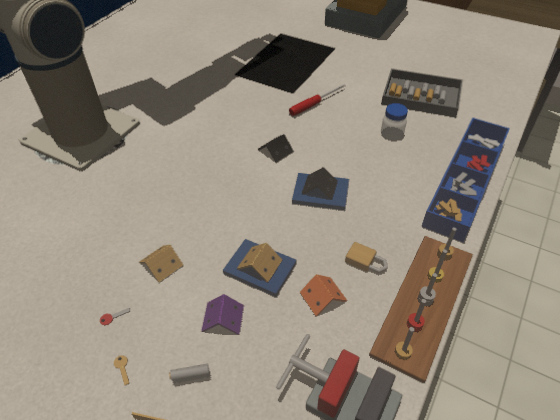

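View pics/top1.png

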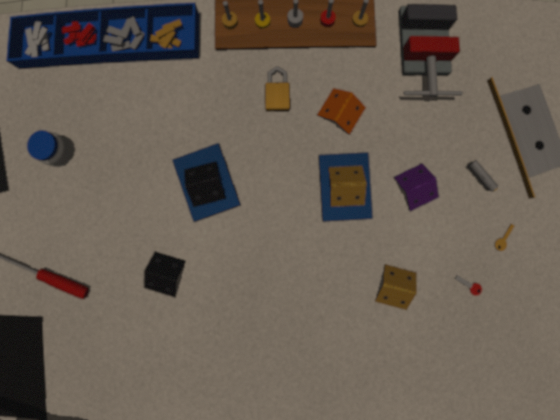

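Candidates in the top view: loose brass (397,286), brass on blue block (347,186), padlock (277,95), orange angle (342,110), purple angle (417,186), black angles (205,184) and (164,274). I choose (397,286), the brass one on the bare counter, to go onto (347,186). I'll check that choice in a crop.

```bash
python3 - <<'E'
from h import *
ims=[]
for n,seeds in(('top',((397,286),(347,186))),('scene',((161,263),(262,261)))):
    c=snap(n); hsv=cv2.cvtColor(c['img'],cv2.COLOR_RGB2HSV)
    for i,s in enumerate(seeds):
        px=hsv[s[1]-8:s[1]+9,s[0]-8:s[0]+9].reshape(-1,3); print(n,i,np.median(px,0))
        m=cv2.inRange(hsv,(11,95,40),(28,255,255))
        m=cv2.morphologyEx(m,cv2.MORPH_CLOSE,np.ones((5,5)))
        m=cv2.morphologyEx(m,cv2.MORPH_OPEN,np.ones((3,3)))
        k,l=cv2.connectedComponents(m); 
        ct=cv2.findContours((l==l[s[1],s[0]]).astype('uint8'),0,2)[0][0]
        z=15*i
        if n=='top':
            b=cv2.boxPoints(cv2.minAreaRect(ct)); P=onz(c,b,z)
            print(b.round(1).tolist(),P.round(1).tolist(),'sides',np.linalg.norm(P-np.roll(P,1,0),axis=1).round(1))
        else:
            b=cv2.approxPolyDP(ct,3,True).reshape(-1,2); print(b.tolist(),onz(c,b,z).round(0).tolist(), onz(c,b,z+39).round(0).tolist())
        crop=c['img'][s[1]-33:s[1]+33,s[0]-40:s[0]+40].copy()
        crop=cv2.resize(crop,None,fx=5,fy=4.5,interpolation=2)
        ims.append(cv2.resize(c['img'][s[1]-32:s[1]+32,s[0]-40:s[0]+40],(400,300),interpolation=2) if 0 else cv2.resize(c['img'][s[1]-30:s[1]+30,s[0]-40:s[0]+40],(400,300),interpolation=cv2.INTER_CUBIC))
cv2.imwrite('pics/crop1.png',np.vstack([np.hstack(ims[:2]),np.hstack(ims[2:])])[:,:,::-1])
E
```

```text
top 0 [ 19. 182.  89.]
[[374.70001220703125, 301.1000061035156], [384.8999938964844, 263.79998779296875], [421.0, 273.6000061035156], [410.79998779296875, 311.0]] [[424.3, -194.5, 0.0], [490.8, -214.2, 0.0], [471.4, -279.9, 0.0], [404.6, -260.0, 0.0]] sides [68.3 69.3 68.4 69.6]
top 1 [ 19. 183.  90.]
[[328.79998779296875, 167.3000030517578], [364.1000061035156, 165.1999969482422], [366.3999938964844, 203.89999389648438], [331.1000061035156, 205.89999389648438]] [[664.4, -115.8, 15.0], [667.1, -179.0, 15.0], [598.2, -181.0, 15.0], [595.6, -118.2, 15.0]] sides [68.8 63.2 69.  62.9]
scene 0 [ 17. 115. 135.]
[[170, 245], [143, 259], [158, 280], [181, 266]] [[434.0, -182.0, 0.0], [408.0, -238.0, 0.0], [468.0, -264.0, 0.0], [487.0, -214.0, 0.0]] [[459.0, -203.0, 39.0], [435.0, -256.0, 39.0], [491.0, -281.0, 39.0], [510.0, -234.0, 39.0]]
scene 1 [ 17. 119. 133.]
[[251, 248], [239, 267], [251, 265], [268, 280], [280, 258], [267, 244]] [[593.0, -116.0, 15.0], [598.0, -168.0, 15.0], [616.0, -152.0, 15.0], [663.0, -167.0, 15.0], [658.0, -109.0, 15.0], [617.0, -91.0, 15.0]] [[611.0, -141.0, 54.0], [615.0, -190.0, 54.0], [632.0, -175.0, 54.0], [678.0, -189.0, 54.0], [672.0, -135.0, 54.0], [633.0, -117.0, 54.0]]
```

View pics/crop1.png

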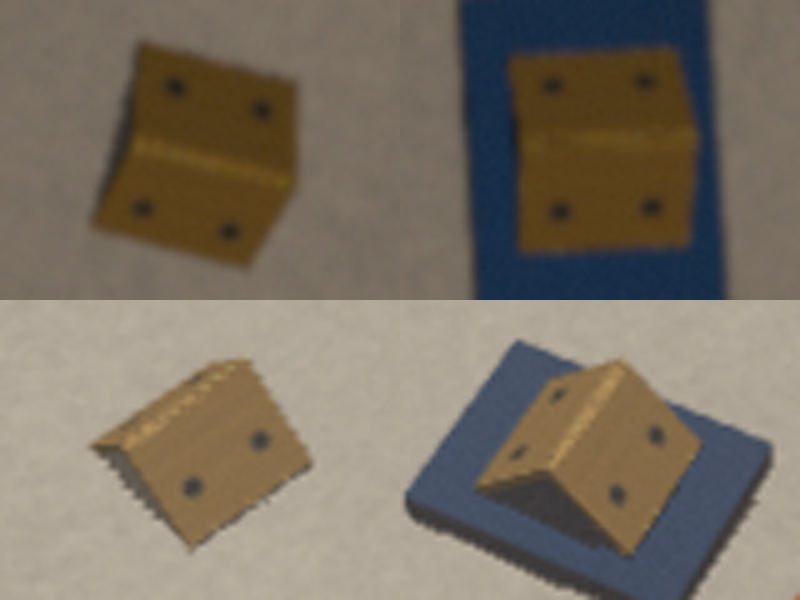

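The crop shows the loose brass angle on the bare counter, its feet corners in the top view at about (385,264), (417,272), (407,310) and (375,301). The seat on blue has feet corners at about (329,167), (362,165), (365,205) and (331,206). The choice is confirmed.

```bash
python3 - <<'E'
from h import *
c=snap('top');s=snap('scene')
def rep(n,feet,ridge,z):
    F=onz(c,feet,z);G=onz(c,ridge,z+39)
    yd=(F[1]-F[0])+(F[2]-F[3]);
    print(n,'centre',F.mean(0).round(1),'ridge mid',G.mean(0).round(1),'sides',[round(float(np.linalg.norm(F[i]-F[i-1])),1) for i in range(4)],'ridge len',np.linalg.norm(G[1]-G[0]).round(1),
     'yaw feet',np.degrees(np.arctan2(yd[1],yd[0])).round(1),'ridge',np.degrees(np.arctan2(*(G[1]-G[0])[1::-1])).round(1))
A=lambda o,l:[(o[0]+x/5,o[1]+y/5) for x,y in l]
rep('loose',A((357,256),[(140,42),(298,82),(248,268),(92,225)]),A((357,256),[(135,147),(295,182)]),0)
rep('seat',A((307,156),[(110,55),(277,47),(290,245),(118,252)]),A((307,156),[(118,138),(297,135)]),15)
# scene ridge ends
print(onz(s,A((121,233),[(95,445-300),(248,360-300)]),39).round(1), onz(s,A((222,231),[(147,470-300),(225,362-300)]),54).round(1))
print(R.from_quat(arm.get_obs()['tcp_rot'][[1,2,3,0]]).as_matrix().round(3))
E
```

```text
loose centre [ 448.8 -233.6    0. ] ridge mid [ 449.2 -232.1   39. ] sides [67.8, 59.5, 69.3, 59.0] ridge len 57.2 yaw feet -106.2 ridge -103.7
seat centre [ 630.7 -147.    15. ] ridge mid [ 631.1 -145.2   54. ] sides [70.2, 59.7, 70.7, 61.1] ridge len 60.9 yaw feet -88.4 ridge -90.0
[[ 434.2 -264.8   39. ]
 [ 460.  -202.8   39. ]] [[ 633.1 -175.    54. ]
 [ 632.6 -116.    54. ]]
[[-0.971  0.239 -0.   ]
 [ 0.239  0.971 -0.   ]
 [-0.    -0.    -1.   ]]
```

{"name": "jog_arm", "arguments": {"rows": [-25.8,-17,0,0,0,0,1,-25.8,-17,0,0,0,0,1,-25.8,-17,0,0,0,0,1,-25.8,-17,0,0,0,0,1,-25.8,-17,0,0,0,0,1]}}

```text
time_s: 0.92
tcp_pos: [360.6, 378.4, 222.9]
tcp_rot: [0.0, 0.121, 0.993, 0.0]
contact_force: [0.7, 1.2, 0.2]
width: 0.999
finger_force: 0.0
```

{"name": "jog_arm", "arguments": {"rows": [-18.3,-24.3,0,0,0,0,1,-18.3,-24.3,0,0,0,0,1,-18.3,-24.3,0,0,0,0,1,-18.3,-24.3,0,0,0,0,1,-18.3,-24.3,0,0,0,0,1]}}

```text
time_s: 1.55
tcp_pos: [479.6, 98.1, 223.0]
tcp_rot: [0.0, 0.121, 0.993, 0.0]
contact_force: [1.2, 0.6, 0.3]
width: 1.002
finger_force: 0.0
```

{"name": "jog_arm", "arguments": {"rows": [-6.2,-29.4,0,0,0,0.03,1,-6.2,-29.4,0,0,0,0.03,1,-6.2,-29.4,0,0,0,0.03,1,-6.2,-29.4,0,0,0,0.03,1,-6.2,-29.4,0,0,0,0.03,1]}}

```text
time_s: 2.17
tcp_pos: [468.4, -202.5, 222.9]
tcp_rot: [0.0, 0.136, 0.991, -0.0]
contact_force: [0.9, 0.9, 0.7]
width: 1.001
finger_force: 0.0
```

{"name": "jog_arm", "arguments": {"rows": [1.1,-3.5,5,0,0,0,1,1.1,-3.5,11,0,0,0,1,1.1,-3.5,15,0,0,0,1,1.1,-3.5,16.5,0,0,0,1,1.1,-3.5,16.5,0,0,0,1]}}

```text
time_s: 2.8
tcp_pos: [448.6, -230.7, 57.4]
tcp_rot: [-0.001, 0.135, 0.991, 0.0]
contact_force: [1.1, 0.7, 0.2]
width: 1.001
finger_force: 0.0
```

```bash
python3 - <<'E'
from h import *
c=snap('scene');t=snap('top')
f=lambda i:cv2.resize(i,(400,400),interpolation=2)
cv2.imwrite('pics/c2.png',np.hstack([f(c['img'][200:300,110:210]),f(t['img'][230:350,330:450])])[:,:,::-1])
E
```

```text
(no output)
```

View pics/c2.png

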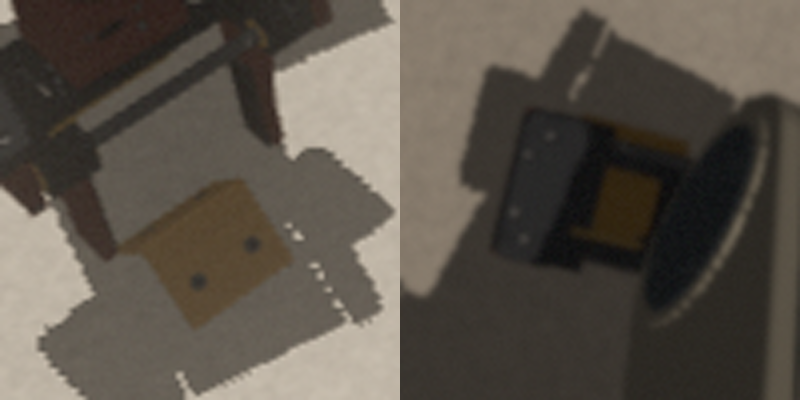

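Left half: the open fingertips, at crop (108,258) and (275,145), straddle the ridge ends at (125,248) and (240,182). So the fingers are lined up with the ridge, and I'll go down and grip.

{"name": "jog_arm", "arguments": {"rows": [0,0,2,0,0,0,1,0,0,3.3,0,0,0,1,0,0,3.3,0,0,0,1,0,0,3.3,0,0,0,0.5,0,0,3.3,0,0,0,0.5], "squeeze": 20}}

```text
time_s: 3.52
tcp_pos: [449.1, -231.0, 25.3]
tcp_rot: [0.0, 0.135, 0.991, -0.0]
contact_force: [0.0, -0.2, -0.5]
width: 0.816
finger_force: 0.0
```

{"name": "jog_arm", "arguments": {"rows": [0,0,0,0,0,0,0.5,0,0,0,0,0,0,0.5,0,0,0,0,0,0,0.5,0,0,0,0,0,0,0.5]}}

```text
time_s: 4.03
tcp_pos: [448.9, -230.9, 24.9]
tcp_rot: [0.0, 0.135, 0.991, -0.0]
contact_force: [-0.0, 0.4, 4.7]
width: 0.68
finger_force: 20.0
```

{"name": "jog_arm", "arguments": {"rows": [0,0,0,0,0,0,0.5,0,0,-2,0,0,0,0.5,0,0,-5,0,0,0,0.5,0,0,-10,0,0,0,0.5,0,0,-10,0,0,0,0.5], "squeeze": 35}}

```text
time_s: 4.65
tcp_pos: [450.5, -231.9, 127.3]
tcp_rot: [0.003, 0.135, 0.991, -0.001]
contact_force: [-0.1, 0.4, -2.5]
width: 0.676
finger_force: 35.0
```

```bash
python3 - <<'E'
from h import *
c=snap('scene'); o=arm.get_obs(); print(o['tcp_pos'],o['tcp_rot'],o['width'],o['contact_force'])
cv2.imwrite('pics/c3.png',cv2.resize(c['img'][170:300,90:220],(560,560),interpolation=2)[:,:,::-1])
E
```

```text
[ 449.25337015 -231.1508692   125.49054901] [ 1.17366010e-03  1.35485763e-01  9.90778486e-01 -4.72047158e-04] 0.6785353359565132 [-0.44323124 -0.11288998 -3.33769378]
```

View pics/c3.png

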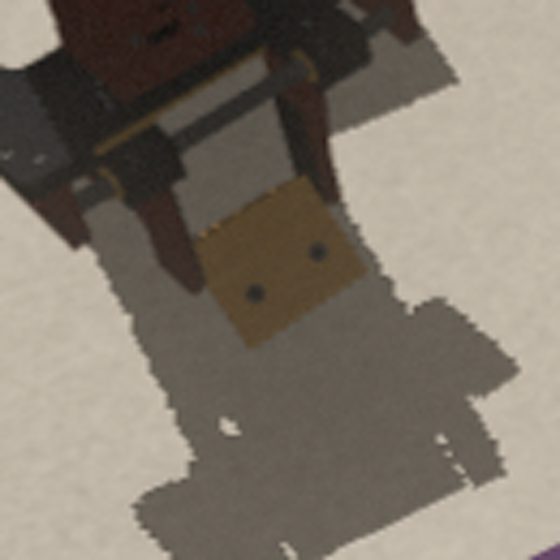

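The angle is held at both ends and is about level, with ridge ends at crop (197,235) and (303,178) and near foot corners at (255,347) and (368,270).

```bash
python3 - <<'E'
from h import *
c=snap('scene'); o=arm.get_obs(); Rm=R.from_quat(o['tcp_rot'][[1,2,3,0]])
k=130/560
A=lambda l:[(90+x*k,170+y*k) for x,y in l]
z=o['tcp_pos'][2]; print(o['tcp_pos'].round(1))
for l,h in(([(197,235),(303,178)],z-24.5+39),([(255,347),(368,270)],z-24.5)):
    P=onz(c,A(l),h); print(P.round(1).tolist(), 'tool', Rm.inv().apply(P-o['tcp_pos']).round(1).tolist())
# same ridge check from empty view for bias: seat target deltas
d=np.array([631,-146,z])-o['tcp_pos']; print('tool delta mm',Rm.inv().apply(d).round(1))
E
```

```text
[ 448.3 -230.6  124.3]
[[440.2, -250.0, 138.8], [458.5, -203.2, 138.8]] tool [[2.6, -20.9, -14.5], [-2.5, 29.2, -14.5]]
[[473.0, -264.8, 99.8], [488.8, -207.9, 99.8]] tool [[-33.0, -26.3, 24.5], [-32.9, 32.7, 24.5]]
tool delta mm [-153.3  130.6   -0. ]
```

{"name": "jog_arm", "arguments": {"rows": [-4,3.4,0,0,0,-0.08,0.5,-8,6.8,0,0,0,-0.16,0.5,-12,10,0,0,0,-0.24,0.5,-15.3,13.1,0,0,0,-0.285,0.5,-15.3,13.1,0,0,0,-0.285,0.5]}}

```text
time_s: 5.38
tcp_pos: [632.5, -143.9, 121.9]
tcp_rot: [-0.001, -0.008, 1.0, 0.0]
contact_force: [-1.0, -0.2, -2.7]
width: 0.676
finger_force: 35.0
```

{"name": "jog_arm", "arguments": {"rows": [0,0,0,0,0,0,0.5,0,0,2,0,0,0,0.5,0,0,4,0,0,0,0.5,0,0,4,0,0,0,0.5,0,0,4,0,0,0,0.5]}}

```text
time_s: 6.0
tcp_pos: [631.1, -146.0, 84.4]
tcp_rot: [-0.0, -0.006, 1.0, 0.0]
contact_force: [-0.6, -0.5, -1.9]
width: 0.677
finger_force: 35.0
```

```bash
python3 - <<'E'
from h import *
c=snap('scene'); o=arm.get_obs(); print(o['tcp_pos'],o['tcp_rot'],o['width'],o['contact_force'])
cv2.imwrite('pics/c4.png',cv2.resize(c['img'][180:310,195:325],(560,560),interpolation=2)[:,:,::-1])
E
```

```text
[ 631.51703864 -145.96995972   84.95391163] [ 2.77539848e-04 -6.44283490e-03  9.99979203e-01 -7.54033553e-05] 0.6800075273571148 [-0.71061    -0.56742108 -2.39757231]
```

View pics/c4.png

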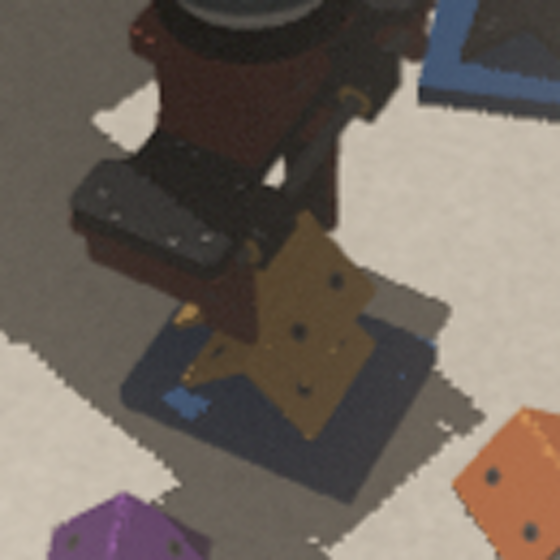

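The held angle hangs over the seat. The far near-side foot corners are at crop (375,287) for the upper angle and (375,345) for the lower, so I can compare them by rays.

```bash
python3 - <<'E'
from h import *
c=snap('scene'); o=arm.get_obs(); k=130/560
A=lambda l:[(195+x*k,180+y*k) for x,y in l]
z=o['tcp_pos'][2]-24.5
print(z,onz(c,A([(375,287)]),z),onz(c,A([(375,345),(312,440)]),15))
E
```

```text
60.75531941257768 [[ 664.82937177 -113.28766841   60.75531941]] [[ 663.76928054 -111.95758929   15.        ]
 [ 664.78711524 -171.42387145   15.        ]]
```

{"name": "jog_arm", "arguments": {"rows": [0,0,1.5,0,0,0,0.5,0,0,2.7,0,0,0,0.5,0,0,3,0,0,0,0.5,0,0,3,0,0,0,0.5,0,0,3,0,0,0,0.5]}}

```text
time_s: 6.72
tcp_pos: [631.6, -145.8, 54.9]
tcp_rot: [0.0, -0.007, 1.0, -0.0]
contact_force: [0.2, 0.2, -2.9]
width: 0.674
finger_force: 35.0
```

{"name": "jog_arm", "arguments": {"rows": [0,0,0,0,0,0,1,0,0,0,0,0,0,1,0,0,0,0,0,0,1,0,0,0,0,0,0,1,0,0,0,0,0,0,1]}}

```text
time_s: 7.35
tcp_pos: [631.3, -145.7, 54.7]
tcp_rot: [0.0, -0.007, 1.0, -0.0]
contact_force: [-0.9, -0.1, 0.6]
width: 1.001
finger_force: 0.0
```

{"name": "jog_arm", "arguments": {"rows": [0,0,-4,0,0,0,1,0,0,-9,0,0,0,1,0,0,-14,0,0,0,1,0,0,-18,0,0,0,1,0,0,-18,0,0,0,1]}}

```text
time_s: 7.98
tcp_pos: [633.3, -146.2, 238.7]
tcp_rot: [0.003, -0.007, 1.0, -0.001]
contact_force: [0.4, 0.9, -0.3]
width: 1.001
finger_force: 0.0
```

{"name": "jog_arm", "arguments": {"rows": [10,6,0,0,0,0,1,15,12,0,0,0,0,1,15,18,0,0,0,0,1,15,22,0,0,0,0,1,15,22,0,0,0,0,1]}}

```text
time_s: 8.6
tcp_pos: [476.3, 74.4, 233.7]
tcp_rot: [-0.001, -0.007, 1.0, 0.0]
contact_force: [0.4, 0.2, -0.3]
width: 1.002
finger_force: 0.0
```

```bash
python3 - <<'E'
from h import *
c=snap('scene');t=snap('top'); o=arm.get_obs(); print(o['tcp_pos'],o['time_s'])
f=lambda i:cv2.resize(i,(400,400),interpolation=2)
cv2.imwrite('pics/c5.png',np.hstack([f(c['img'][210:310,210:310]),f(t['img'][146:226,307:387])])[:,:,::-1])
E
```

```text
[476.76330805  74.35447367 233.68501415] 8.7
```

View pics/c5.png

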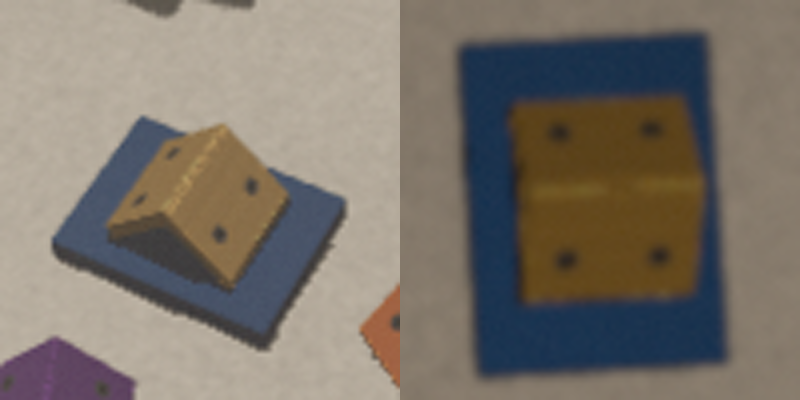

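The two angles are nested, with the ridge from crop (165,212) to (222,125), ends flush and legs flat. The seat hasn't shifted on its block, and the gripper is clear, so I'm handing in.

```bash
python3 -c "
from plant import arm
print(arm.job_done())"
```

```text
the job is handed in; nothing more can be done
None
```

The loose brass angle is nested over the brass angle on the blue block, ridge over ridge and ends flush in both camera views; the arm is clear, and I handed the job in at about 8.7 s (no verdict was returned).

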